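Index the tube carousel, draw the blue-capped tube and hold it leaning

TASK

Index the tube carousel until the blue-capped tube clicks into place at the gap in the wire hoop, draw that tube straight up out of its cup, and lean it over to about 60 degrees from upright, cap end the higher, as if to look for sediment along its wall. Finish while still holding it there in the gripper, still and well clear above the hoop. Leave the orange-capped tubes in their cups, the carousel indexed with the emptied cup at the gap, and the other things on the bench where they stand.

Things in the scene. Friction and masses are not known exactly. Their poses are not given: they have to be found in the camera images.
- knob (a point): Point on the axis of the carousel's round black knob, 32 mm in diameter, standing 124 to 158 mm above the bench; this point is 141 mm up. The knob is fixed to the rotor and may be gripped in any yaw from above. The point's axes turn with the rotor.
- rotor_mid (a point): Centre of the carousel's white rotor, on the knob's axis, 26 mm above the bench. It has six cups 60 degrees apart on a circle of 80 mm radius; each is 23 mm wide outside, 50 mm deep, its mouth 76 mm above the bench. The fixed grey base below is 224 mm across.
- hoop (a point): Point of the fixed steel wire hoop opposite its gap, 144 mm above the bench. The wire is 6 mm thick, runs above the tubes' caps 80 mm from the knob's axis, top 147 mm above the bench, and bars every cup but the one at the gap; it is open for 50 degrees of the circle either side of the gap. Three posts carry it, 103 mm from the axis: at its two ends and opposite the gap.
- rotor (a joint): Angle of the carousel's rotor, 0 at the start, growing counter-clockwise seen from above; it turns both ways. Detents every 60 degrees (1.047 rad) draw it to the nearest position with up to 0.05 N m when it is let go.
- gap (a point): Fixed point of the carousel: where the middle of a tube stands when its cup is at the gap in the hoop, 81 mm above the bench, 80 mm from the knob's axis; a yellow mark on the base's rim lies beyond it. At the start the cup at the gap is empty.
- pocket_left (a point): Point in the cup that at the start is next to the gap clockwise seen from above, at the same height as the gap point (81 mm above the bench); turns with the rotor. It holds the blue-capped or an orange-capped tube.
- pocket_right (a point): The same for the cup that at the start is next to the gap counter-clockwise seen from above.
- blue_tube_mid (a point): Middle of the blue-capped tube (on its axis, half-way along). The tube is 110 mm long with a 16 mm barrel, a conical foot and a blue cap, 17 mm in diameter and 13 mm long, that is fixed to it; about 20 g. The point's y axis runs along the tube from cap to foot. It stands upright in a cup, foot 26 mm and cap top 136 mm above the bench, with about 1 mm play, in one of the two cups next to the gap.
- orange_tube_mid (a point): Middle of an orange-capped tube of the same shape, in the other cup next to the gap; leave it in its cup.
- orange_tube2_mid (a point): Middle of another orange-capped tube, in the cup opposite the gap at the start; leave it in its cup.
- blue_tube: The blue-capped tube; its origin lies on the tube's surface half-way along, 8.5 mm from the axis; y axis from cap to foot.
- white_bottle: White bottle with a white cap, 50 mm wide, 95 mm high, standing on the bench (origin: centre of its underside); not to be disturbed.
- red_jar: White jar with a red cap, 68 mm wide, 128 mm high, standing on the bench (origin: centre of its underside); not to be disturbed.

How it is judged:
On the way, in this order (a step that is already met when the one before it is completed fails the run):
1. the blue-capped tube stands in its cup at the gap, the rotor at rest (horizontal distance between blue_tube_mid and gap below 0.01 m and height (world z) of blue_tube_mid below 0.1 m and velocity of joint rotor between -0.1 and 0.1 rad/s and horizontal distance between any of pocket_left, pocket_right and gap below 0.01 m), for 0.3 s.
2. the blue-capped tube has been drawn up out of its cup over the gap (height (world z) of blue_tube_mid above 0.14 m and horizontal distance between blue_tube_mid and gap below 0.05 m and contact force between blue_tube and the fingers above 0.5 N), for 0.1 s.
At the end, for the whole second after the job is handed in: The fingers hold the blue-capped tube leaning 45 to 75 degrees from upright, cap end higher, its middle over 180 mm above the bench, still (under 60 mm/s, 0.3 rad/s); its emptied cup is within 10 mm of the gap; the orange-capped tubes are in their cups (height (world z) of blue_tube_mid above 0.18 m and angle between blue_tube_mid's own y axis and vertical between 1.8326 and 2.35619 rad and contact force between blue_tube and the fingers above 0.5 N and linear speed of blue_tube below 0.06 m/s and angular speed of blue_tube below 0.3 rad/s and horizontal distance between any of pocket_left, pocket_right and gap below 0.01 m and horizontal distance between orange_tube_mid and gap above 0.05 m and height (world z) of each of orange_tube_mid, orange_tube2_mid below 0.1 m); the arm keeps its last pose, push and grip.
It fails at once if an orange-capped tube is drawn out of its cup (height (world z) of any of orange_tube_mid, orange_tube2_mid above 0.11 m).
It fails at once if the white bottle or the red-capped jar is pushed or knocked over (distance of any of white_bottle, red_jar from where it was at the start of the episode above 0.03 m or angle between any of white_bottle, red_jar's own z axis and vertical above 0.5 rad).
It also fails if it takes over 45 s, if anything falls off the work surface, if the arm or the gripper's body presses on something with over 40 N, if the wrist force passes 120 N, or if a joint passes its speed limit or range.

ROBOT

A 7-joint arm with a two-finger parallel gripper is mounted at the origin on a cart in front of the work surface, level with it; the furniture and walls round the work are solid. World frame = base frame: x ahead of the robot, y to its left, z up, the work surface at z = 0. Lengths are in m, angles in rad, forces in N, time in s.
With the tool pointing down it reaches from about 0.4 to 0.85 m from the base axis. Payload 10.4 kg.
Tool frame: the origin (TCP) lies at the very end of the fingers, on their centre line; the grasp point (between the pads) lies 19 mm behind it (manip.grip_point_offset is the distance from the TCP to the grasp point, in m); z points along the fingers, y is the line along which they close (so a half turn about z gives the same grasp; the last joint's range is limited). The gripper opens to 85 mm and grips with 20 to 120 N. Pads are 22 mm wide; open, the fingers measure 114 mm over their backs; the gripper's body (76 mm by 85 mm) begins 54 mm behind the grasp point. The pads swing forward as they close: fully open they stand 13 mm farther back than shut.
Start: joints at [1.204, 0.332, -0.065, 1.46, 0.022, 1.35, -0.088], TCP at [0.211, -0.588, 0.231] pointing down, gripper open.
Joint ranges: [-2.6, 2.6], [-0.5, 2.12], [-1.47, 1.34], [0.16, 2.42], [-1.27, 4.41], [0.06, 2.06], [-2.6, 2.6]. Speed limits (rad/s): [2.22, 2.22, 2.79, 2.79, 3.14, 3.14, 3.14].

INTERFACE

Orientations are given as a unit quaternion [x, y, z, w].
In Python, from workcell import manip gives the robot as it stands. The module is installed in compiled form; this text tells all that it offers.
- The arm moves only by the shell command python3 -m inch 'ROWS' [OPENING] [FORCE]. ROWS is JSON, a list of rows, each a list of 2 entries, a list of its own where there are three numbers: the shift along the tool's x, y, z each as a share of 0.08 m, from -1 to 1, then the turn, a rotation vector about the tool's x, y, z each as a share of 45 degrees, from -1 to 1. A call has exactly 10 rows; each row is the pose to reach, as a shift and turn from the pose commanded when the call began, along the tool's axes at that moment; what a row does not reach only later rows make up. A row lasts 1/10 s, in which the tool goes at most 50 mm and 8.59 degrees, less where a joint would pass 70% of its speed; a pose out of reach is approached as far as the arm can. A call with a number of a shift or a turn outside -1 to 1 is refused whole. A call with a gripper value outside its range is refused whole. OPENING is the opening, from 0 (shut) to 1 (fully open), set as the call begins (- or left out, the last holds). The fingers move at their own pace and stop on an object; FORCE is the grip in N (left out, the last holds). Time passes only in rows, so rows that repeat a pose let the fingers close, or fill a call up. It gives the time, the measured TCP pose, the force, the opening and the grip force at its end, in the units of the state.
- manip.get_obs(): the state, without advancing time (a new reading comes with each control period).
- manip.camera(name): name is "side" or "top"; returns the picture (384x512x3 uint8, red, green, blue); there is no depth.
- manip.camera_params(name): a dict with "fov_y" (degrees; the focal length in pixels is half the picture's height over the tangent of half this angle, whatever the lens; pixels are square), "cx", "cy" (the principal point, pixels), "k1" (the pictures are not rectified: a ray, as slopes to the right and down, at radius r is drawn at 1 + k1 r^2 times it, then the intrinsics apply), "camera_from_world" (4x4, takes a point from world to camera coordinates). Camera axes: x right, y up, looking along -z (the intrinsics and any distortion apply to the point x, -y, -z); pixel columns grow to the right and rows downward; lengths in m; the calibration is good to about 2 mm. A picture is of the moment at which its call begins. camera_params takes no time and is no camera call.
- manip.hand_in(): hands the job in; it is judged then, once.
The state is a dict: "clock": time; "joint_pos": joint angles; "joint_velocities": joint speeds; "tau": joint torques, N m; "position": TCP position; "ee_rot": TCP orientation; "ft_force": force on the tool from outside, world axes, zero at the start; "torque": the same for the moment, N m; "grip_width": opening from 0.0 (shut) to 1.0 (fully open); "grasp_force": force on a finger pad.
Only numpy, scipy, OpenCV 4.12 (cv2) and the standard library are available. Lean on these libraries where they do the work, as an engineer would, in place of code of your own. Each camera call takes 0.05 s, during which the arm holds its last target. There are 200 camera calls.

## Working session

There is one attempt and no reset: what is moved stays moved. The work goes in short steps, Python scripts to look and compute and a shell command to move; the robot and the scene stay as the last step left them, time stands still between calls to the robot, and variables do not carry over. Pictures are saved under pics/ and viewed, at most 10 in all, crops included, and the job is handed in when it is done.

```bash
mkdir -p pics
cat > h.py <<'E'
import numpy as np, cv2
from workcell import manip
def ray(name,u,v):
    p=manip.camera_params(name); f=192/np.tan(np.radians(p["fov_y"])/2)
    K=np.array([[f,0,p["cx"]],[0,f,p["cy"]],[0,0,1]])
    s=cv2.undistortPoints(np.array([[[u,v]]],float),K,np.array([p["k1"],0,0,0,0]))[0,0]
    # note: model r is undistorted radius, same as OpenCV
    T=np.array(p["camera_from_world"]); R=T[:3,:3]
    return -R.T@T[:3,3], R.T@np.array([s[0],-s[1],-1.])
def onz(name,u,v,z):
    o,d=ray(name,u,v); return o+d*(z-o[2])/d[2]
def proj(name,P):
    p=manip.camera_params(name); f=192/np.tan(np.radians(p["fov_y"])/2)
    T=np.array(p["camera_from_world"]); c=T[:3,:3]@P+T[:3,3]
    x=np.array([c[0],-c[1]])/-c[2]; x*=1+p["k1"]*(x@x); return x*f+[p["cx"],p["cy"]]
def snap(name,f):
    im=manip.camera(name); cv2.imwrite("pics/"+f,im[:,:,::-1]); return im
E
python3 - <<'E'
from h import *
snap("top","t0.png");snap("side","s0.png")
for n in("top","side"):
    p=manip.camera_params(n);T=np.array(p["camera_from_world"]);print(n,p["fov_y"],p["k1"],-T[:3,:3].T@T[:3,3])
o=manip.get_obs();print(o["clock"],o["position"],o["ee_rot"])
E
```

```text
top 45.41378168324671 -0.17176375296635119 [0.44455228 0.05233751 1.60095227]
side 47.50636634780298 -0.011052616358892845 [0.2766547  1.11836618 0.5826926 ]
0.1 [ 0.21056794 -0.58812414  0.23059421] [ 9.85256979e-01  1.71079756e-01 -1.21477996e-04 -6.22593144e-04]
```

View pics/t0.png

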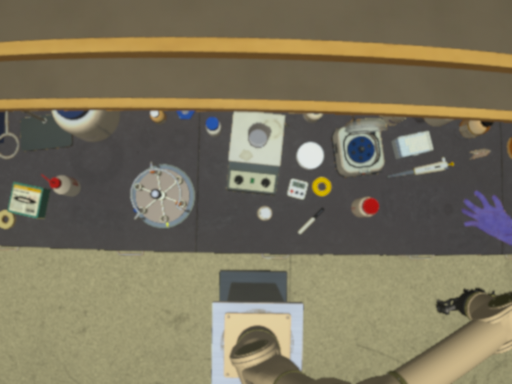

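View pics/s0.png

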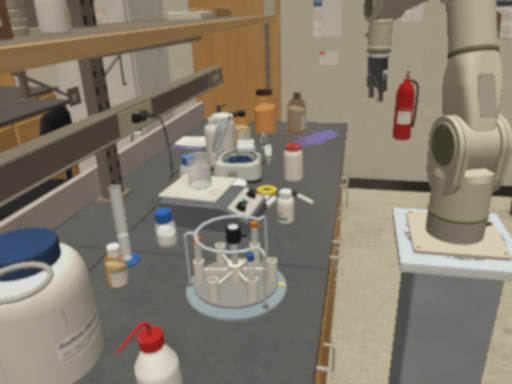

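The top view shows the carousel at about (162,195) px, the white bottle at (264,213) and the red jar at (367,207). In the side view the carousel is at (236,265). I'll zoom in on both.

Run:
```python
from h import *
t=cv2.imread("pics/t0.png");s=cv2.imread("pics/s0.png")
a=cv2.resize(t[155:235,122:202],(400,400),interpolation=cv2.INTER_CUBIC)
b=cv2.resize(s[205:325,176:296],(400,400),interpolation=cv2.INTER_CUBIC)
cv2.imwrite("pics/z0.png",np.hstack([a,b]))
for n,r in(("top",(155,235,122,202)),("side",(205,325,176,296))):
  im=cv2.imread("pics/"+n[0]+"0.png");h=cv2.cvtColor(im,cv2.COLOR_BGR2HSV)
  for c,lo,hi in(("blue",(105,120,60),(125,255,255)),("orange",(8,140,100),(20,255,255)),("yellow",(22,90,100),(35,255,255)),("black",(0,0,0),(180,255,38))):
    m=cv2.inRange(h,lo,hi);k=np.zeros_like(m);k[r[0]:r[1],r[2]:r[3]]=m[r[0]:r[1],r[2]:r[3]]
    N,_,st,ce=cv2.connectedComponentsWithStats(k)
    print(n,c,[(st[i,4],ce[i].round(1).tolist()) for i in range(1,N) if st[i,4]>2][:8])
```

```text
top blue []
top orange []
top yellow [(np.int32(9), [167.0, 224.0])]
top black []
side blue [(np.int32(39), [249.6, 255.9])]
side orange [(np.int32(46), [253.7, 223.8]), (np.int32(9), [199.3, 237.8])]
side yellow [(np.int32(11), [280.7, 283.5])]
side black [(np.int32(15), [240.5, 207.2]), (np.int32(157), [233.3, 236.0])]
```

View pics/z0.png

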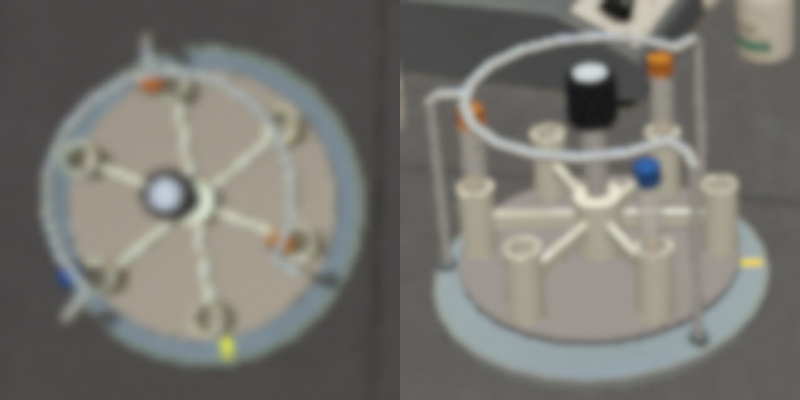

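Zoomed, the left half (top view) shows the yellow mark on the robot side, the blue cap on the left, and orange caps on the right and at the top. The blue tube is therefore in the cup clockwise of the gap (pocket_left), and the rotor must turn +60°. Next I'll localise the axis and the gap.

Run:
```python
from h import *
t=cv2.imread("pics/t0.png");s=cv2.imread("pics/s0.png")
# knob: bright top in top view, with its black side view
k1=onz("top",122+167/5-.4,155+192/5-.4,.158)
o,d=ray("side",233.3,235.8)  # black body centroid approx mid height of knob
print("knob top",k1," side@.141",onz("side",233.3,235.8,.141))
# two-view
o1,d1=ray("top",155.0,193.8);A=np.array([d1,-d]).T;q=np.linalg.lstsq(A,o-o1,rcond=None)[0];print("tri",o1+d1*q[0],o+d*q[1])
ka=k1
# base disc from top: blue-grey mask ellipse
hsv=cv2.cvtColor(t,cv2.COLOR_BGR2HSV)[155:235,122:202]
m=cv2.inRange(hsv,(0,0,85),(180,255,255))
c=max(cv2.findContours(m,0,2)[0],key=cv2.contourArea);e=cv2.minEnclosingCircle(c);el=cv2.fitEllipse(c)
print(e,el,"base",onz("top",el[0][0]+122,el[0][1]+155,.008))
y1=onz("top",167,224,.01);y2=onz("side",280.7,283.5,.01);print("yellow",y1,y2)
for n,u,v in(("blue",249.6,255.9),("or",253.7,223.8),("or2",199.3,237.8)):print(n,onz("side",u,v,.13))
print("blue top", onz("top",122+65/5,155+277/5,.13))
for c in((.45,.35),):pass
for n,u,v in(("white bottle",264,213),("red",368,207)):print(n,onz("top",u,v,.1))
```

```text
knob top [0.51749048 0.33650566 0.158     ]  side@.141 [0.51455062 0.34704019 0.141     ]
tri [0.51596677 0.34050777 0.13728478] [0.5165222  0.34064777 0.13733944]
((37.625, 40.3125), 35.636993408203125) ((39.9299430847168, 40.5326042175293), (65.39081573486328, 65.73698425292969), 91.1264877319336) base [0.51670203 0.34130806 0.008     ]
yellow [0.41796793 0.32049361 0.01      ] [0.42092014 0.31423617 0.01      ]
blue [0.46675508 0.4016565  0.13      ]
or [0.48975522 0.26641382 0.13      ]
or2 [0.59014159 0.34798817 0.13      ]
blue top [0.46136034 0.40592411 0.13      ]
white bottle [ 0.46188929 -0.01181972  0.1       ]
red [ 0.48755875 -0.35748165  0.1       ]
```

Measured axis is about (0.516, 0.340) and the gap direction about 190°. The cap radii come to about 75–81 mm, which agrees with the 80 mm given. I'll travel with a fixed tool yaw, along the tool's x/-y diagonal.

```bash
python3 -m inch '[[[0.1,-0.1,0],[0,0,0]],[[0.2,-0.2,0],[0,0,0]],[[0.3,-0.3,0],[0,0,0]],[[0.4,-0.4,0],[0,0,0]],[[0.5,-0.5,0],[0,0,0]],[[0.6,-0.6,0],[0,0,0]],[[0.7,-0.7,0],[0,0,0]],[[0.8,-0.8,0],[0,0,0]],[[0.9,-0.9,0],[0,0,0]],[[1,-1,0],[0,0,0]]]' 1 30
python3 -m inch '[[[0.1,-0.1,0],[0,0,0]],[[0.2,-0.2,0],[0,0,0]],[[0.3,-0.3,0],[0,0,0]],[[0.4,-0.4,0],[0,0,0]],[[0.5,-0.5,0],[0,0,0]],[[0.6,-0.6,0],[0,0,0]],[[0.7,-0.7,0],[0,0,0]],[[0.8,-0.8,0],[0,0,0]],[[0.9,-0.9,0],[0,0,0]],[[1,-1,0],[0,0,0]]]'
python3 -m inch '[[[0.1,-0.1,0],[0,0,0]],[[0.2,-0.2,0],[0,0,0]],[[0.3,-0.3,0],[0,0,0]],[[0.4,-0.4,0],[0,0,0]],[[0.5,-0.5,0],[0,0,0]],[[0.6,-0.6,0],[0,0,0]],[[0.7,-0.7,0],[0,0,0]],[[0.8,-0.8,0],[0,0,0]],[[0.9,-0.9,0],[0,0,0]],[[1,-1,0],[0,0,0]]]'
python3 -c "
from workcell import manip
print(manip.get_obs()['joint_pos'])"
```

```text
clock: 1.1
position: [0.2594, -0.4853, 0.2313]
ee_rot: [0.985, 0.171, 0.0, 0.0]
ft_force: [0.3, -0.5, 0.4]
grip_width: 1.002
grasp_force: 0.0
clock: 2.1
position: [0.3078, -0.383, 0.2313]
ee_rot: [0.985, 0.171, 0.0, 0.0]
ft_force: [-0.4, -0.5, -0.1]
grip_width: 1.0
grasp_force: 0.0
clock: 3.1
position: [0.3561, -0.2807, 0.2313]
ee_rot: [0.985, 0.171, -0.0, 0.0]
ft_force: [-0.5, 0.8, 1.0]
grip_width: 1.001
grasp_force: 0.0
[ 0.9056962  -0.03107421 -0.32957105  1.87378045 -0.01037881  1.29717578
 -0.64788362]
```

```bash
python3 -m inch '[[[0.1,-0.1,0],[0,0,0]],[[0.2,-0.2,0],[0,0,0]],[[0.3,-0.3,0],[0,0,0]],[[0.4,-0.4,0],[0,0,0]],[[0.5,-0.5,0],[0,0,0]],[[0.6,-0.6,0],[0,0,0]],[[0.7,-0.7,0],[0,0,0]],[[0.8,-0.8,0],[0,0,0]],[[0.9,-0.9,0],[0,0,0]],[[1,-1,0],[0,0,0]]]'
python3 -m inch '[[[0.1,-0.1,0],[0,0,0]],[[0.2,-0.2,0],[0,0,0]],[[0.3,-0.3,0],[0,0,0]],[[0.4,-0.4,0],[0,0,0]],[[0.5,-0.5,0],[0,0,0]],[[0.6,-0.6,0],[0,0,0]],[[0.7,-0.7,0],[0,0,0]],[[0.8,-0.8,0],[0,0,0]],[[0.9,-0.9,0],[0,0,0]],[[1,-1,0],[0,0,0]]]'
python3 -m inch '[[[0.1,-0.1,0],[0,0,0]],[[0.2,-0.2,0],[0,0,0]],[[0.3,-0.3,0],[0,0,0]],[[0.4,-0.4,0],[0,0,0]],[[0.5,-0.5,0],[0,0,0]],[[0.6,-0.6,0],[0,0,0]],[[0.7,-0.7,0],[0,0,0]],[[0.8,-0.8,0],[0,0,0]],[[0.9,-0.9,0],[0,0,0]],[[1,-1,0],[0,0,0]]]'
python3 -m inch '[[[0.1,-0.1,0],[0,0,0]],[[0.2,-0.2,0],[0,0,0]],[[0.3,-0.3,0],[0,0,0]],[[0.4,-0.4,0],[0,0,0]],[[0.5,-0.5,0],[0,0,0]],[[0.6,-0.6,0],[0,0,0]],[[0.7,-0.7,0],[0,0,0]],[[0.8,-0.8,0],[0,0,0]],[[0.9,-0.9,0],[0,0,0]],[[1,-1,0],[0,0,0]]]'
python3 -m inch '[[[0.05,-0.1,0],[0,0,0]],[[0.1,-0.2,0],[0,0,0]],[[0.15,-0.3,0],[0,0,0]],[[0.2,-0.4,0],[0,0,0]],[[0.2,-0.5,0],[0,0,0]],[[0.2,-0.6,0],[0,0,0]],[[0.2,-0.7,0],[0,0,0]],[[0.2,-0.8,0],[0,0,0]],[[0.2,-0.9,0],[0,0,0]],[[0.2,-1,0],[0,0,0]]]'
python3 -c "
from workcell import manip
print(manip.get_obs()['joint_pos'])"
```

```text
clock: 4.1
position: [0.4045, -0.1784, 0.2313]
ee_rot: [0.985, 0.171, 0.0, 0.0]
ft_force: [-0.2, -0.0, 0.1]
grip_width: 1.001
grasp_force: 0.0
clock: 5.1
position: [0.4528, -0.0761, 0.2313]
ee_rot: [0.985, 0.171, 0.0, 0.0]
ft_force: [1.0, -0.3, -0.3]
grip_width: 1.002
grasp_force: 0.0
clock: 6.1
position: [0.5012, 0.0261, 0.2313]
ee_rot: [0.985, 0.171, -0.0, 0.0]
ft_force: [0.1, 0.2, -0.6]
grip_width: 0.999
grasp_force: 0.0
clock: 7.1
position: [0.5496, 0.1284, 0.2313]
ee_rot: [0.985, 0.171, 0.0, 0.0]
ft_force: [0.3, 0.1, -0.0]
grip_width: 0.998
grasp_force: 0.0
clock: 8.1
position: [0.537, 0.2088, 0.2313]
ee_rot: [0.985, 0.171, 0.0, 0.0]
ft_force: [0.7, -0.3, -0.4]
grip_width: 1.001
grasp_force: 0.0
[ 0.19493582  0.31967008 -0.78844069  1.56186428  0.23034932  1.35611594
 -1.84450333]
```

```bash
python3 -m inch '[[[0.01,-0.1,0],[0,0,0]],[[0.03,-0.2,0],[0,0,0]],[[0.05,-0.3,0],[0,0,0]],[[0.07,-0.4,0],[0,0,0]],[[0.09,-0.5,0],[0,0,0]],[[0.11,-0.6,0],[0,0,0]],[[0.13,-0.7,0],[0,0,0]],[[0.15,-0.8,0],[0,0,0]],[[0.17,-0.9,0],[0,0,0]],[[0.2,-1,0],[0,0,0]]]'
python3 -m inch '[[[0.03,-0.1,0],[0,0,0]],[[0.06,-0.2,0],[0,0,0]],[[0.09,-0.3,0],[0,0,0]],[[0.1,-0.4,0],[0,0,0]],[[0.1,-0.5,0.1],[0,0,0]],[[0.1,-0.63,0.2],[0,0,0]],[[0.1,-0.63,0.33],[0,0,0]],[[0.1,-0.63,0.33],[0,0,0]],[[0.1,-0.63,0.33],[0,0,0]],[[0.1,-0.63,0.33],[0,0,0]]]'
python3 - <<'E'
from h import *
t=snap("top","t1.png");s=snap("side","s1.png")
a=cv2.resize(t[155:235,122:202],(400,400),interpolation=2);b=cv2.resize(s[175:315,176:316],(400,400),interpolation=2)
cv2.imwrite("pics/z1.png",np.hstack([a,b])[:,:,::-1])
print(manip.get_obs()["joint_pos"])
p=manip.get_obs()["position"];print(p,proj("side",np.array(p)),proj("side",np.array([.516,.340,.141])))
E
```

```text
clock: 9.1
position: [0.5252, 0.2896, 0.2313]
ee_rot: [0.985, 0.171, 0.0, 0.0]
ft_force: [-0.2, 0.3, 0.1]
grip_width: 1.001
grasp_force: 0.0
clock: 10.1
position: [0.5163, 0.3387, 0.2052]
ee_rot: [0.985, 0.171, 0.0, 0.0]
ft_force: [-0.3, -0.2, 0.5]
grip_width: 0.998
grasp_force: 0.0
[-0.04867715  0.44369551 -0.80416806  1.48551243  0.32295073  1.34872365
 -2.10303559]
[0.51627164 0.33885742 0.20528376] [231.90391777 206.27405258] [233.52939208 234.14442234]
```

View pics/z1.png

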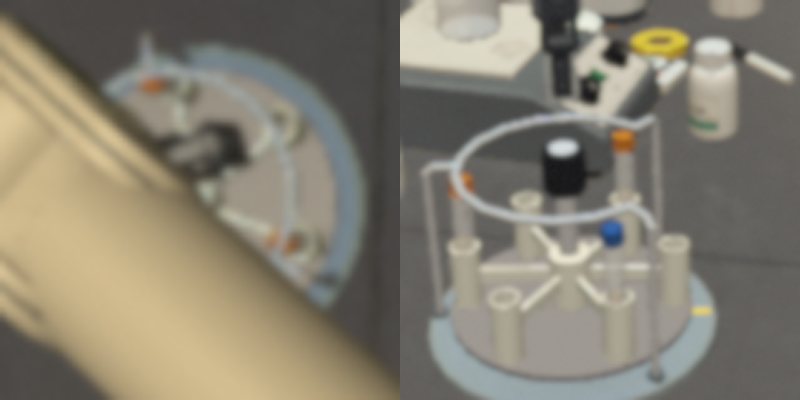

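The side view shows the fingers directly above the knob. Now I'll descend, grip the knob and turn it counter-clockwise, which is negative about tool z.

```bash
python3 -m inch '[[[0,0,0.15],[0,0,0]],[[0,0,0.3],[0,0,0]],[[0,0,0.45],[0,0,0]],[[0,0,0.6],[0,0,0]],[[0,0,0.75],[0,0,0]],[[0,0,0.9],[0,0,0]],[[0,0,1],[0,0,0]],[[0,0,1],[0,0,0]],[[0,0,1],[0,0,0]],[[0,0,1],[0,0,0]]]'
python3 -m inch '[[[0,0,0],[0,0,0]],[[0,0,0],[0,0,0]],[[0,0,0],[0,0,0]],[[0,0,0],[0,0,0]],[[0,0,0],[0,0,0]],[[0,0,0],[0,0,0]],[[0,0,0],[0,0,0]],[[0,0,0],[0,0,0]],[[0,0,0],[0,0,-0.05]],[[0,0,0],[0,0,-0.1]]]' 0 40
```

```text
clock: 11.2
position: [0.5162, 0.3394, 0.1255]
ee_rot: [0.985, 0.171, 0.0, -0.0]
ft_force: [-0.9, -0.2, 0.3]
grip_width: 1.0
grasp_force: 0.0
clock: 12.2
position: [0.5164, 0.3382, 0.1253]
ee_rot: [0.978, 0.21, 0.0, 0.001]
ft_force: [-1.7, -3.6, 4.4]
grip_width: 0.366
grasp_force: 39.7
```

```bash
python3 -m inch '[[[0,0,0],[0,0,-0.12]],[[0,0,0],[0,0,-0.24]],[[0,0,0],[0,0,-0.36]],[[0,0,0],[0,0,-0.48]],[[0,0,0],[0,0,-0.6]],[[0,0,0],[0,0,-0.7]],[[0,0,0],[0,0,-0.8]],[[0,0,0],[0,0,-0.88]],[[0,0,0],[0,0,-0.95]],[[0,0,0],[0,0,-1]]]'
python3 -m inch '[[[0,0,0],[0,0,-0.05]],[[0,0,0],[0,0,-0.1]],[[0,0,0],[0,0,-0.15]],[[0,0,0],[0,0,-0.19]],[[0,0,0],[0,0,-0.22]],[[0,0,0],[0,0,-0.233]],[[0,0,0],[0,0,-0.233]],[[0,0,0],[0,0,-0.233]],[[0,0,0],[0,0,-0.233]],[[0,0,0],[0,0,-0.233]]]'
python3 - <<'E'
from h import *
t=snap("top","t2.png");s=snap("side","s2.png")
a=cv2.resize(t[155:235,122:202],(400,400),interpolation=2);b=cv2.resize(s[175:315,176:316],(400,400),interpolation=2)
cv2.imwrite("pics/z2.png",np.hstack([a,b])[:,:,::-1])
h=cv2.cvtColor(s,cv2.COLOR_RGB2HSV)
for c,lo,hi in(("blue",(105,120,60),(125,255,255)),("orange",(8,140,100),(20,255,255))):
    m=cv2.inRange(h,lo,hi);m[:205]=0;m[325:]=0;m[:,:176]=0;m[:,296:]=0
    N,_,st,ce=cv2.connectedComponentsWithStats(m)
    print(c,[(st[i,4],ce[i].round(1),onz("side",*ce[i],.13)) for i in range(1,N) if st[i,4]>2])
o=manip.get_obs();print(o["joint_pos"],o["torque"])
E
```

```text
clock: 13.2
position: [0.5163, 0.3382, 0.1253]
ee_rot: [0.823, 0.568, -0.0, 0.001]
ft_force: [-2.1, -5.1, 5.4]
grip_width: 0.36
grasp_force: 39.8
clock: 14.2
position: [0.5164, 0.3382, 0.1253]
ee_rot: [0.768, 0.64, -0.0, 0.001]
ft_force: [-0.9, -4.8, 5.8]
grip_width: 0.361
grasp_force: 39.8
blue [(np.int32(40), array([272.4, 238. ]), array([0.43591042, 0.32411742, 0.13      ]))]
orange [(np.int32(9), array([217.4, 224.2]), array([0.57056762, 0.28130223, 0.13      ])), (np.int32(50), array([209.5, 255. ]), array([0.54621613, 0.41149691, 0.13      ]))]
[ 0.06129834  0.5861895  -0.97260637  1.57103654  0.50337222  1.25481329
 -1.17470468] [-1.00650137  0.13769985 -0.04820591]
```

View pics/z2.png

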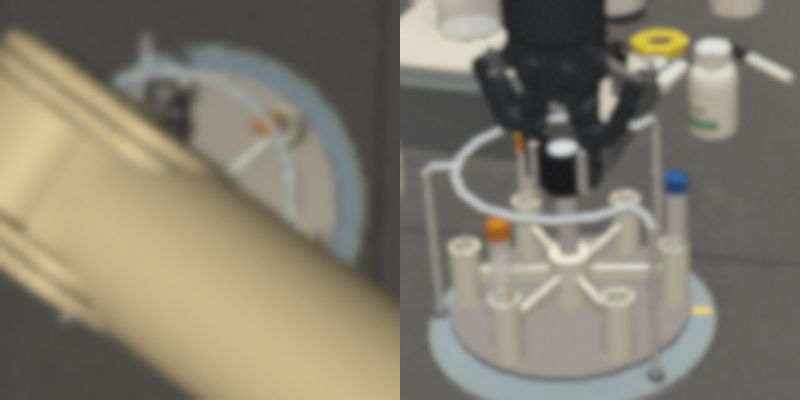

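The blue tube is now at (0.436, 0.324), which matches the predicted gap. I'll release the knob, lift, and measure again.

```bash
python3 -m inch '[[[0,0,0],[0,0,0]],[[0,0,0],[0,0,0]],[[0,0,0],[0,0,0]],[[0,0,0],[0,0,0]],[[0,0,0],[0,0,0]],[[0,0,-0.2],[0,0,0]],[[0,0,-0.4],[0,0,0]],[[0,0,-0.6],[0,0,0]],[[0,0,-0.8],[0,0,0]],[[0,0,-1],[0,0,0]]]' 1 30
python3 - <<'E'
from h import *
s=snap("side","s3.png")
h=cv2.cvtColor(s,cv2.COLOR_RGB2HSV)
m=cv2.inRange(h,(105,120,60),(125,255,255));m[:205]=0;m[325:]=0;m[:,:176]=0;m[:,296:]=0
N,_,st,ce=cv2.connectedComponentsWithStats(m)
print([(st[i],ce[i].round(1),onz("side",*ce[i],.13)) for i in range(1,N) if st[i,4]>2])
E
```

```text
clock: 15.3
position: [0.516, 0.3392, 0.2069]
ee_rot: [0.768, 0.641, 0.0, 0.0]
ft_force: [0.1, 0.2, 0.7]
grip_width: 0.998
grasp_force: 0.0
[(array([269, 235,   7,   7,  40], dtype=int32), array([272.4, 238. ]), array([0.43591042, 0.32411742, 0.13      ]))]
```

```bash
python3 -m inch '[[[-0.07,-0.19,0],[0,0,0]],[[-0.14,-0.38,0],[0,0,0]],[[-0.21,-0.57,0],[0,0,0]],[[-0.28,-0.76,0],[0,0,0]],[[-0.34,-0.95,0],[0,0,0]],[[-0.34,-0.95,0],[0,0,0]],[[-0.34,-0.95,0.14],[0,0,0]],[[-0.34,-0.95,0.28],[0,0,0]],[[-0.34,-0.95,0.42],[0,0,0]],[[-0.34,-0.95,0.42],[0,0,0]]]' 0.55 25
python3 - <<'E'
from h import *
s=snap("side","s4.png")
cv2.imwrite("pics/z4.png",cv2.resize(s[165:305,200:340],(560,560),interpolation=2)[:,:,::-1])
o=manip.get_obs();print(o["position"],o["grip_width"],proj("side",np.array(o["position"])),proj("side",np.array([.4365,.3255,.136])))
E
```

```text
clock: 16.35
position: [0.4358, 0.3252, 0.169]
ee_rot: [0.768, 0.641, -0.002, -0.0]
ft_force: [-0.5, -0.3, 0.6]
grip_width: 0.549
grasp_force: 0.0
[0.43595312 0.32567451 0.17003082] 0.5492073672658006 [271.85040594 221.48600089] [271.90235763 235.84689875]
```

View pics/z4.png

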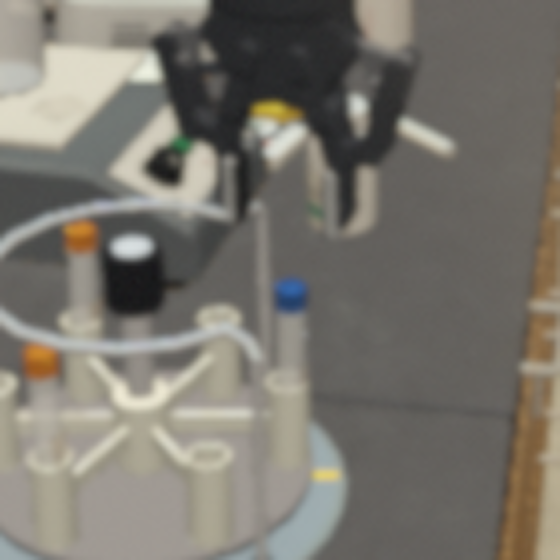

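The fingers straddle the blue cap: they are at crop columns 237 and 345, and the cap is at 291. I'll descend, then close.

```bash
python3 -m inch '[[[0,0,0.15],[0,0,0]],[[0,0,0.3],[0,0,0]],[[0,0,0.45],[0,0,0]],[[0,0,0.6],[0,0,0]],[[0,0,0.75],[0,0,0]],[[0,0,0.9],[0,0,0]],[[0,0,0.97],[0,0,0]],[[0,0,0.97],[0,0,0]],[[0,0,0.97],[0,0,0]],[[0,0,0.97],[0,0,0]]]'
python3 -m inch '[[[0,0,0],[0,0,0]],[[0,0,0],[0,0,0]],[[0,0,0],[0,0,0]],[[0,0,0],[0,0,0]],[[0,0,0],[0,0,0]],[[0,0,0],[0,0,0]],[[0,0,0],[0,0,0]],[[0,0,0],[0,0,0]],[[0,0,0],[0,0,0]],[[0,0,0],[0,0,0]]]' 0 25
```

```text
clock: 17.4
position: [0.4366, 0.3262, 0.0942]
ee_rot: [0.768, 0.641, 0.0, 0.0]
ft_force: [0.8, -0.1, -0.7]
grip_width: 0.551
grasp_force: 0.0
clock: 18.4
position: [0.4363, 0.326, 0.0937]
ee_rot: [0.768, 0.641, 0.0, 0.0]
ft_force: [-0.8, 0.2, 1.3]
grip_width: 0.175
grasp_force: 24.4
```

```bash
python3 -m inch '[[[0,0,-0.1],[0,0,0]],[[0,0,-0.2],[0,0,0]],[[0,0,-0.3],[0,0,0]],[[0,0,-0.4],[0,0,0]],[[0,0,-0.5],[0,0,0]],[[0,0,-0.6],[0,0,0]],[[0,0,-0.7],[0,0,0]],[[0,0,-0.8],[0,0,0]],[[0,0,-0.9],[0,0,0]],[[0,0,-1],[0,0,0]]]'
python3 -m inch '[[[0,0,-0.1],[0,0,0]],[[0,0,-0.2],[0,0,0]],[[0,0,-0.3],[0,0,0]],[[0,0,-0.4],[0,0,0]],[[0,0,-0.5],[0,0,0]],[[0,0,-0.6],[0,0,0]],[[0,0,-0.7],[0,0,0]],[[0,0,-0.8],[0,0,0]],[[0,0,-0.9],[0,0,0]],[[0,0,-1],[0,0,0]]]'
python3 -m inch '[[[0,0,-0.1],[-0.04,0.05,0]],[[0,0,-0.2],[-0.1,0.11,0]],[[0,0,-0.3],[-0.15,0.16,0]],[[0,0,-0.4],[-0.2,0.22,0]],[[0,0,-0.4],[-0.25,0.27,0]],[[0,0,-0.4],[-0.3,0.32,0]],[[0,0,-0.4],[-0.35,0.37,0]],[[0,0,-0.4],[-0.4,0.43,0]],[[0,0,-0.4],[-0.46,0.49,0]],[[0,0,-0.4],[-0.46,0.49,0]]]'
python3 - <<'E'
from h import *
from scipy.spatial.transform import Rotation as R
o=manip.get_obs();print(o["joint_pos"],R.from_quat(o["ee_rot"]).as_matrix()[:,2])
E
```

```text
clock: 19.4
position: [0.4362, 0.326, 0.1743]
ee_rot: [0.768, 0.641, -0.0, 0.0]
ft_force: [-0.3, -0.4, -0.7]
grip_width: 0.182
grasp_force: 24.5
clock: 20.4
position: [0.4362, 0.326, 0.2544]
ee_rot: [0.768, 0.641, 0.0, 0.0]
ft_force: [-0.2, 0.8, -1.0]
grip_width: 0.181
grasp_force: 24.5
clock: 21.4
position: [0.4352, 0.3254, 0.2851]
ee_rot: [0.741, 0.619, 0.26, 0.016]
ft_force: [-0.2, 0.4, -0.3]
grip_width: 0.18
grasp_force: 24.5
[ 0.40949064 -0.34741725 -0.93846807  2.00602523 -0.4174972   0.84009506
 -0.55380188] [ 0.40600722  0.29810863 -0.86388042]
```

```bash
python3 -m inch '[[[0.1,0.09,0.08],[-0.03,0.03,0]],[[0.2,0.18,0.16],[-0.08,0.09,0]],[[0.3,0.27,0.24],[-0.13,0.14,0]],[[0.4,0.36,0.32],[-0.18,0.2,0]],[[0.48,0.44,0.38],[-0.23,0.25,0]],[[0.48,0.44,0.38],[-0.29,0.31,0]],[[0.48,0.44,0.38],[-0.34,0.37,0]],[[0.48,0.44,0.38],[-0.39,0.42,0]],[[0.48,0.44,0.38],[-0.43,0.46,0]],[[0.48,0.44,0.38],[-0.45,0.48,0]]]'
python3 -m inch '[[[0,0,0],[0,0,0]],[[0,0,0],[0,0,0]],[[0,0,0],[0,0,0]],[[0,0,0],[0,0,0]],[[0,0,0],[0,0,0]],[[0,0,0],[0,0,0]],[[0,0,0],[0,0,0]],[[0,0,0],[0,0,0]],[[0,0,0],[0,0,0]],[[0,0,0],[0,0,0]]]'
python3 - <<'E'
from h import *
from scipy.spatial.transform import Rotation as R
o=manip.get_obs();z=R.from_quat(o["ee_rot"]).as_matrix()[:,2];print(o["joint_pos"],np.abs(o["joint_velocities"]).max(),z,np.degrees(np.arccos(-z[2])))
t=snap("side","s5.png");cv2.imwrite("pics/z5.png",cv2.resize(t[120:320,160:400],(720,600),interpolation=2)[:,:,::-1])
E
```

```text
clock: 22.4
position: [0.4819, 0.3655, 0.2846]
ee_rot: [0.666, 0.559, 0.493, 0.026]
ft_force: [-0.2, 0.9, -0.2]
grip_width: 0.178
grasp_force: 24.4
clock: 23.4
position: [0.4839, 0.3629, 0.2862]
ee_rot: [0.667, 0.557, 0.494, 0.028]
ft_force: [-0.2, -0.4, -0.4]
grip_width: 0.182
grasp_force: 24.4
[-0.06827775 -0.29870793 -0.62153718  2.31148905 -1.03923341  0.07333593
  0.05675765] 0.002453306735235289 [ 0.6899361   0.51359498 -0.51010624] 59.329093561401386
```

View pics/z5.png

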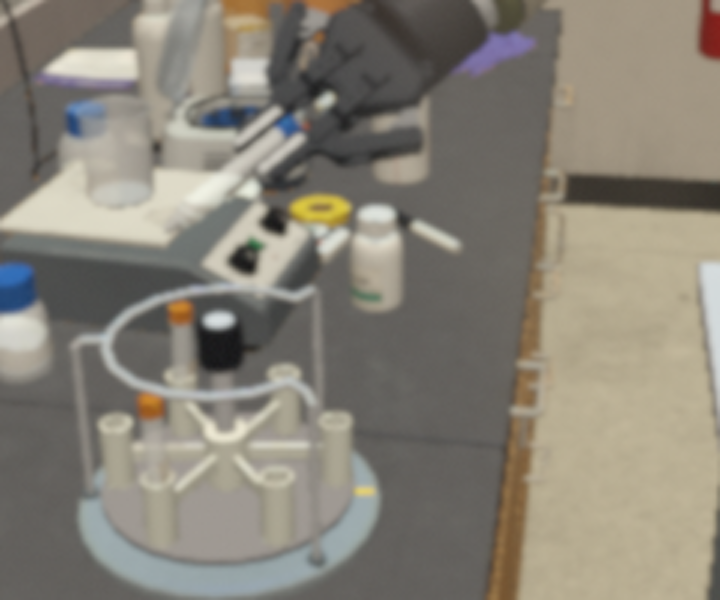

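The tube is held leaning about 59° with the cap end higher, well above the hoop. The emptied cup is at the gap by the yellow mark, and both orange tubes are in their cups. Everything is still, so I'll hand in.

```bash
python3 -c "
from workcell import manip
print(manip.hand_in())"
```

```text
the job is handed in; nothing more can be done
None
```

I handed the job in with the blue-capped tube gripped still, leaning about 59° with its cap end up, well clear above the hoop; the emptied cup is at the gap and both orange-capped tubes are in their cups (no verdict was returned).

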